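Turn the washing-up sign over through the twist guide

ROBOT

A 6-joint arm with a two-finger parallel gripper is mounted at the origin on a cart in front of the work surface, level with it; the furniture and walls round the work are solid. World frame = base frame: x ahead of the robot, y to its left, z up, the work surface at z = 0. Lengths are in m, angles in rad, forces in N, time in s.
With the tool pointing down it reaches from about 0.275 to 0.875 m from the base axis. Payload 12.5 kg.
Tool frame: the origin (TCP) lies at the very end of the fingers, on their centre line; the grasp point (between the pads) lies 19 mm behind it; z points along the fingers, y is the line along which they close (so a half turn about z gives the same grasp; the last joint's range is limited). The gripper opens to 85 mm and grips with 20 to 120 N. Pads are 22 mm wide; open, the fingers measure 114 mm over their backs; the gripper's body (76 mm by 85 mm) begins 54 mm behind the grasp point. The pads swing forward as they close: fully open they stand 13 mm farther back than shut.
Start: joints at [1.137, 0.351, 1.652, -0, 1.139, -0.085], TCP at [0.188, 0.517, 0.231] pointing down, gripper open.
Joint ranges: [-2.75, 2.75], [-0.79, 2.1], [0.01, 2.65], [-1.57, 4.71], [0.07, 3.14], [-2.87, 2.87]. Speed limits (rad/s): [2.22, 2.22, 2.79, 3.14, 3.14, 3.14].

INTERFACE

Orientations are given as a 3x3 rotation matrix whose columns are the frame's x, y, z axes.
In Python, from bench import manip gives the robot as it stands. Calls block until the motion is done:
- manip.move_ptp(position, orientation): joint-space move of the TCP to a pose.
- manip.move_l(position, attitude=None, max_speed=0.15): straight line of the TCP; attitude=None keeps the orientation; max_speed is the mean speed in m/s.
- manip.move_j(angles): joint-space move.
- manip.set_gripper(opening, effort=None): opening from 0.0 (shut) to 1.0 (fully open); effort is the grip in N (None keeps the last); returns when the fingers have stopped.
- manip.dwell(seconds).
- manip.inverse_kinematics(position, orientation): joint angles nearest the present ones, or None.
- manip.grab_frame(name): name is "side" or "top"; returns (picture, depth): 400x640x3 uint8, red, green, blue; 400x640 float32, m along the optical axis (not along the pixel's ray), 0 where there is no reading.
- manip.get_calibration(name): a dict with "camera_matrix" (3x3 intrinsics, pixels), "R" (3x3) and "t" (3): a world point X has camera coordinates R X + t. Camera axes: x right, y down, z forward; pixel columns grow to the right and rows downward; lengths in m; the calibration is good to about 2 mm. A picture is of the moment at which its call begins. get_calibration takes no time and is no camera call.
A pose or a line that the arm cannot do raises manip.Unreachable and nothing moves.
- manip.sign_off(): hands the job in; it is judged then, once.
Trained networks look in the newest picture that a camera, given by its name, has taken for a name from the list of things; names that differ only in an ending like _2 or _b are one class to them, and where a whole thing is asked for, a point or a joint stands for the part that bears it (a point fixed in the world has none). Each returns a list of dicts, best first, with "confidence" (0 to 1); they miss things now and then, are a little off and sometimes report something else, mostly with a low value. They report only what shows in the picture. A call takes as long as a camera call.
- manip.look_for(camera, name): "at" ([x, y, z] in m, in world coordinates, good to about 4 mm: the middle of the surface that is visible of it).
Readings, each from a call of its own:
- manip.current_time(): time.
- manip.current_qpos(): joint angles.
- manip.current_joint_vel(): joint speeds.
- manip.current_joint_torque(): joint torques, N m.
- manip.current_ee_pos(): TCP position.
- manip.current_tcp_rot(): TCP orientation.
- manip.current_force(): force on the tool from outside, world axes, zero at the start.
- manip.current_ft_torque(): the same for the moment, N m.
- manip.current_grip_width(): opening from 0.0 (shut) to 1.0 (fully open).
- manip.current_grip_force(): force on a finger pad.
Only numpy, scipy, OpenCV 4.12 (cv2) and the standard library are available. Lean on these libraries where they do the work, as an engineer would, in place of code of your own. Each camera call takes 0.05 s, during which the arm holds its last target. There are 200 camera calls.

TASK

Turn the round-headed washing-up sign over: lift it from its rack and drop it down the twisted wire guide with its plain back to the guide's front (the side where the holder's grip sticks out, towards you), just as it hangs in the rack, so that it comes out turned half over and hangs by its cross bar in the sliding holder below, steel emblem to the front. Then pull the holder all the way out by its upright grip, so that the sign hangs at rest in the open. Leave the square-headed sign and the other things where they are.

Things in the scene. Friction and masses are not known exactly. Their poses are not given: they have to be found in the camera images.
- round_sign: The sign to turn: pale wood, 8 mm thick (x), about 70 g. Origin at the middle of its steel cross bar (8 mm thick, 96 mm long along y, ends sticking out). Body below the bar 44 mm wide, 36 mm down; its +x face carries a raised steel disc, the emblem (28 mm across, 4 mm proud), its -x face is the plain back. Starts hanging in one of the rack's bays, emblem to the rack's +x (away from the robot).
- emblem_side (a point): A point in the air 50 mm from the sign's origin along its +x axis: it tells to which side the sign's emblem faces.
- square_sign: The other sign, to be left alone: same size and frame, but its head is a rectangle 30 mm wide and 36 mm high, and its emblem two steel bars. It hangs in the rack's other bay.
- rack: Fixed rack: wooden base 60 x 270 mm, 10 mm high, origin under its centre; bays at y = +68 and -68 mm. In each, two steel forks 36 mm either side of the bay's centre, open at the top, carry the ends of a sign's bar (along the rack's y) 60 mm above the worktop; fork tops at 77 mm. Lift a sign straight up.
- guide: Fixed twist guide, origin on the worktop under its vertical axis, front = -x. Four 6 mm wires on a 30 mm radius wind half a turn (clockwise from above, going down) from 232 to 108 mm height and leave two opposite slots for the ends of the sign's bar, and an open core 54 mm wide for head and body. Posts at (+-36, +-72) mm; nothing is above 257 mm.
- guide_mouth (a point): Centre of the mouth on the guide's axis, 254 mm up, guide's axes. Here the slots point along +y and -y; they flare from 236 to 254 mm and are 16 mm wide below that: put the bar in along y, within about 10 degrees and 4 mm. Let go with its bar 10 to 20 mm below the mouth, the sign slides down by its weight, turns 180 degrees and drops into the holder.
- holder (a joint): Travel of the sliding holder under the guide, m: 0 = home under the guide (as at the start), 0.09 = pulled fully out to the guide's front (-x of the guide). It slides with about 1.5 N of friction and stays where it is left.
- holder_seat (a point): Where the middle of the sign's bar lies when it hangs in the holder, 50 mm above the worktop; moves with the holder, axes as the guide's. Two forks 36 mm either side, with 11 mm slots, lead the bar down to it; fork tops at 101 mm.
- holder_grip (a point): On the holder's grip, an upright wooden block 20 x 20 mm, top 63 mm above the worktop, 100 mm in front (guide's -x) of the seat. This point is on its axis, 45 mm up. Take it from above, fingers on its +y and -y sides; the guide's posts begin 59 mm behind it.
- lemon: A lemon, 83 x 58 mm; a bystander, to be left alone. Origin at the centre of its underside.
- peeler: A peeler with a green handle, 170 mm; a bystander, to be left alone. Origin at the centre of its underside.
- egg_timer: A red and white egg timer, 58 mm high; a bystander, to be left alone. Origin at the centre of its underside.
- teaspoon: A teaspoon, 133 mm; a bystander, to be left alone. Origin at the centre of its underside.
- garlic: A bulb of garlic, 53 mm; a bystander, to be left alone. Origin at the centre of its underside.
- sign_head (a point): Centre of the sign's round head, 27 mm above its bar (sign's +z): a disc 36 mm in diameter, 8 mm thick along the sign's x. Grip it here from above, across its thickness; below it only a 14 mm wide neck joins it to the bar.
- tin1: A food tin, 75 mm in diameter, 58 mm high; a bystander, to be left alone. Origin at the centre of its underside.

How it is judged:
On the way, in this order (a step that is already met when the one before it is completed fails the run):
1. the round-headed sign is in the top of the guide, bar in the slots, emblem to the back of the guide (x of round_sign in the frame of guide between -0.015 and 0.015 m and y of round_sign in the frame of guide between -0.015 and 0.015 m and z of round_sign in the frame of guide between 0.19 and 0.25 m and x of emblem_side in the frame of guide above 0.03 m), for 0.02 s.
2. the sign hangs in the holder, turned half over, emblem to the front, holder still home (x of round_sign in the frame of holder_seat between -0.006 and 0.006 m and y of round_sign in the frame of holder_seat between -0.012 and 0.012 m and z of round_sign in the frame of holder_seat between -0.006 and 0.006 m and angle between round_sign's own z axis and vertical below 0.3 rad and x of emblem_side in the frame of holder_seat below -0.04 m and value of joint holder below 0.015 m), for 0.2 s.
At the end, for the whole second after the job is handed in: The holder is out by more than 80 of its 90 mm and still; the round-headed sign hangs in it at rest, cross bar within 6 mm (x, z) and 12 mm (y) of the seat, within 0.3 rad of upright, emblem to the guide's front (x of round_sign in the frame of holder_seat between -0.006 and 0.006 m and y of round_sign in the frame of holder_seat between -0.012 and 0.012 m and z of round_sign in the frame of holder_seat between -0.006 and 0.006 m and angle between round_sign's own z axis and vertical below 0.3 rad and x of emblem_side in the frame of holder_seat below -0.04 m and value of joint holder above 0.08 m and linear speed of round_sign below 0.02 m/s and angular speed of round_sign below 0.3 rad/s and velocity of joint holder below 0.01 m/s); the robot touches nothing.
It fails at once if the square-headed sign or another bystander is moved by more than 30 mm (distance of any of square_sign, lemon, peeler, tin1, egg_timer, teaspoon, garlic from where it was at the start of the episode above 0.03 m).
It also fails if it takes over 61 s, if anything falls off the work surface, if the arm or the gripper's body presses on something with over 40 N, if the wrist force passes 120 N, or if a joint passes its speed limit or range.

## Working session

There is one attempt and no reset: what is moved stays moved. The work goes in short steps, each a Python script; the robot and the scene stay as the last script left them, time stands still between calls to the robot, and variables do not carry over. Pictures are saved under pics/ and viewed, at most 10 in all, crops included, and the job is handed in when it is done.

```bash
mkdir -p pics; cat > h.py <<'E'
from bench import manip
import numpy as np, cv2
def snap(c,f):
    p,d=manip.grab_frame(c); cv2.imwrite(f,cv2.cvtColor(p,cv2.COLOR_RGB2BGR)); return p,d
def cloud(c,d):
    k=manip.get_calibration(c);K=np.array(k["camera_matrix"]);R=np.array(k["R"]);t=np.array(k["t"])
    v,u=np.mgrid[:400,:640]
    P=np.stack([(u-K[0,2])/K[0,0]*d,(v-K[1,2])/K[1,1]*d,d],-1)
    W=(P-t)@R; W[d==0]=np.nan; return W
E
python3 - <<'E'
from h import *
for c in("side","top"):
    p,d=snap(c,f"pics/{c}1.png"); np.save(f"{c}1.npy",cloud(c,d))
    for n in("round_sign","sign_head","square_sign","rack","guide","holder_grip","holder_seat","holder"):
        try: print(c,n,[(np.round(r["at"],3).tolist(),round(r["confidence"],2)) for r in manip.look_for(c,n)[:3]])
        except Exception as e: print(c,n,e)
    k=manip.get_calibration(c);print(np.round(-np.array(k["R"]).T@np.array(k["t"]),3),np.round(k["R"],2).tolist(),k["camera_matrix"])
E
```

```text
side round_sign [([0.431, 0.237, 0.061], 0.55)]
side sign_head [([0.429, 0.236, 0.066], 0.43)]
side square_sign []
side rack [([0.428, 0.324, 0.013], 0.62), ([0.417, 0.54, 0.034], 0.53)]
side guide [([0.634, -0.037, 0.114], 0.56)]
side holder_grip [([0.627, -0.026, 0.008], 0.71)]
side holder_seat [([0.632, -0.027, 0.007], 0.65)]
side holder [([0.63, -0.028, 0.009], 0.96)]
[0.303 1.2   1.526] [[-0.98, -0.19, 0.01], [-0.16, 0.74, -0.66], [0.12, -0.65, -0.75]] [[515.26011029   0.         324.63364362]
 [  0.         515.26011029 198.99524071]
 [  0.           0.           1.        ]]
top round_sign []
top sign_head [([0.428, 0.231, 0.06], 0.66)]
top square_sign []
top rack [([0.426, 0.3, 0.01], 0.59)]
top guide [([0.646, -0.034, 0.071], 0.63)]
top holder_grip [([0.64, -0.026, 0.001], 0.84)]
top holder_seat [([0.644, -0.024, 0.011], 0.74)]
top holder [([0.638, -0.025, 0.01], 0.85), ([0.427, 0.229, 0.061], 0.37)]
[-0.063  0.278  1.715] [[-0.38, -0.92, -0.01], [-0.85, 0.36, -0.39], [0.36, -0.14, -0.92]] [[424.763678     0.         322.60007484]
 [  0.         424.763678   192.51519699]
 [  0.           0.           1.        ]]
```

View pics/side1.png

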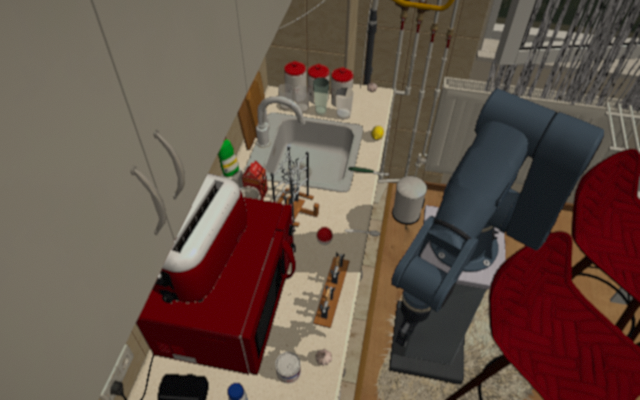

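View pics/top1.png

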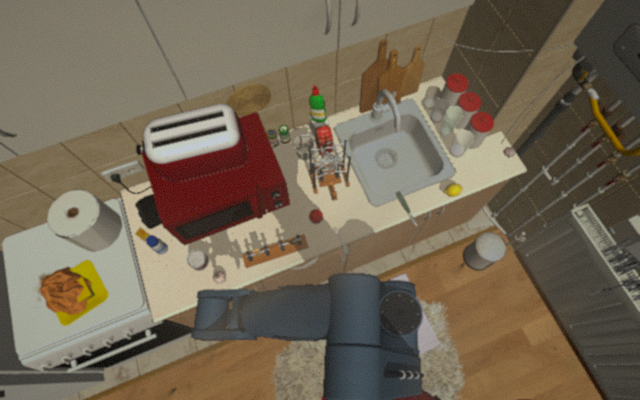

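The side view shows the rack at about (333,290) and the guide at (293,185). In the top view the rack is at (275,250) and the guide, with its grip, at (330,170). I'll enlarge crops of both.

```bash
python3 - <<'E'
import cv2,numpy as np
t=cv2.imread("pics/top1.png");s=cv2.imread("pics/side1.png")
f=lambda i,x,y,w,h:cv2.resize(i[y:y+h,x:x+w],(400,300),interpolation=cv2.INTER_CUBIC)
cv2.imwrite("pics/c1.png",np.vstack([np.hstack([f(t,235,220,80,60),f(t,285,125,100,75)]),np.hstack([f(s,285,250,107,80),f(s,245,140,107,80)])]))
W=np.load("top1.npy");S=np.load("side1.npy")
for n,W in(("top",W),("side",S)):
    P=W.reshape(-1,3);P=P[~np.isnan(P[:,0])]
    # rack base
    m=(abs(P[:,0]-.427)<.08)&(abs(P[:,1]-.3)<.2)&(P[:,2]>.005)&(P[:,2]<.02)
    q=P[m][:,:2].astype(np.float32);print(n,"rack",len(q),cv2.minAreaRect(q), q.min(0),q.max(0))
    m=(abs(P[:,0]-.427)<.06)&(abs(P[:,1]-.3)<.16)&(P[:,2]>.03)&(P[:,2]<.12)
    print(np.round(P[m][np.argsort(P[m][:,1])],3)[::max(1,m.sum()//40)].tolist())
    m=(abs(P[:,0]-.70)<.14)&(abs(P[:,1]+.03)<.14)&(P[:,2]>.2)&(P[:,2]<.27)
    print("guidetop",m.sum(),np.round(P[m][np.argsort(P[m][:,1])],3)[::max(1,m.sum()//40)].tolist())
    m=(abs(P[:,0]-.62)<.06)&(abs(P[:,1]+.03)<.06)&(P[:,2]>.05)&(P[:,2]<.07)
    print("grip",m.sum(),np.round(P[m],3)[:30].tolist())
E
```

```text
top rack 890 ((0.42876142263412476, 0.30080708861351013), (0.15528325736522675, 0.39892029762268066), 0.6673521995544434) [0.3512219  0.10060798] [0.5067749  0.49997205]
[[0.43, 0.183, 0.06], [0.419, 0.187, 0.07], [0.424, 0.19, 0.061], [0.438, 0.193, 0.064], [0.439, 0.196, 0.077], [0.42, 0.2, 0.07], [0.427, 0.208, 0.031], [0.427, 0.213, 0.081], [0.431, 0.218, 0.059], [0.433, 0.222, 0.101], [0.425, 0.226, 0.089], [0.427, 0.23, 0.089], [0.428, 0.234, 0.031], [0.429, 0.238, 0.034], [0.429, 0.242, 0.04], [0.432, 0.247, 0.068], [0.433, 0.256, 0.06], [0.434, 0.259, 0.062], [0.421, 0.263, 0.08], [0.439, 0.266, 0.07], [0.423, 0.269, 0.053], [0.436, 0.272, 0.059], [0.427, 0.323, 0.054], [0.448, 0.325, 0.075], [0.427, 0.328, 0.046], [0.437, 0.331, 0.062], [0.448, 0.334, 0.074], [0.442, 0.342, 0.063], [0.437, 0.349, 0.057], [0.444, 0.352, 0.101], [0.439, 0.357, 0.108], [0.441, 0.36, 0.108], [0.444, 0.364, 0.102], [0.438, 0.368, 0.035], [0.436, 0.372, 0.094], [0.439, 0.376, 0.091], [0.437, 0.38, 0.071], [0.44, 0.389, 0.06], [0.435, 0.394, 0.07], [0.448, 0.397, 0.075], [0.45, 0.399, 0.055], [0.43
[... 3539 characters left out ...]
.028, 0.213], [0.709, 0.03, 0.241], [0.704, 0.031, 0.253], [0.637, 0.037, 0.218], [0.636, 0.039, 0.246], [0.632, 0.04, 0.232], [0.633, 0.041, 0.204], [0.635, 0.044, 0.237]]
grip 22 [[0.657, -0.087, 0.065], [0.658, -0.089, 0.057], [0.645, -0.07, 0.064], [0.655, -0.074, 0.051], [0.644, -0.062, 0.056], [0.668, -0.005, 0.068], [0.653, -0.007, 0.069], [0.564, -0.034, 0.06], [0.67, -0.009, 0.057], [0.66, -0.001, 0.068], [0.653, -0.006, 0.065], [0.566, -0.026, 0.063], [0.563, -0.029, 0.06], [0.569, -0.02, 0.063], [0.565, -0.02, 0.064], [0.561, -0.021, 0.064], [0.567, -0.013, 0.066], [0.564, -0.018, 0.061], [0.56, -0.017, 0.063], [0.567, -0.013, 0.06], [0.563, -0.013, 0.061], [0.564, -0.015, 0.053]]
```

View pics/c1.png

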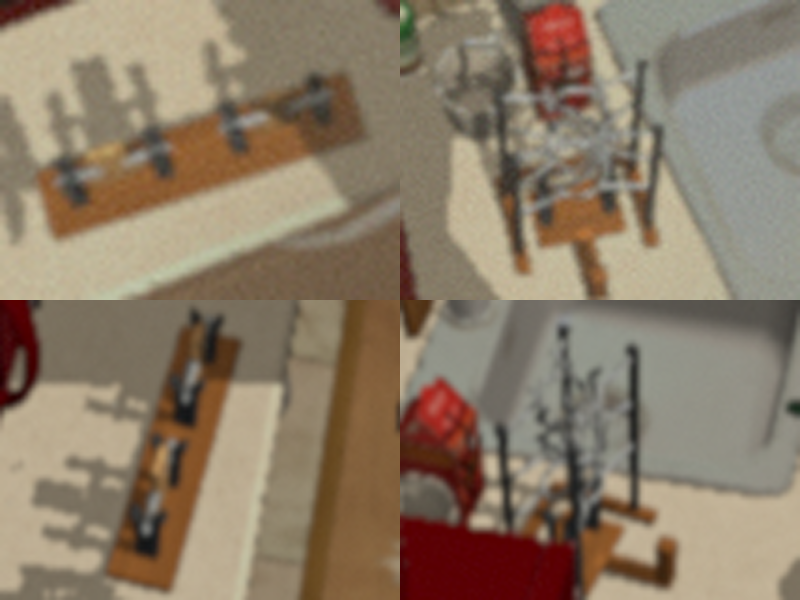

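The crops show both signs hanging in the rack, but the heads are too blurred to tell apart by eye. Next: fit the rack and guide poses from the clouds, and compare the head outlines.

```bash
cat > fit.py <<'E'
from h import *
from scipy.optimize import least_squares
P=np.vstack([np.load(f"{c}1.npy").reshape(-1,3) for c in("top","side")]);P=P[~np.isnan(P[:,0])]
# guide posts
m=(np.hypot(P[:,0]-.656,P[:,1]+.036)>.06)&(np.hypot(P[:,0]-.656,P[:,1]+.036)<.1)&(P[:,2]>.1)&(P[:,2]<.25)
G=P[m][:,:2]
off=np.array([(a,b) for a in(-.036,.036) for b in(-.072,.072)])
def rot(a):return np.array([[np.cos(a),-np.sin(a)],[np.sin(a),np.cos(a)]])
def near(p):
    c=p[:2]+off@rot(p[2]).T; return np.linalg.norm(G[:,None]-c,axis=2).min(1)
r=least_squares(near,[.656,-.036,-.188],loss="soft_l1",f_scale=.004);print("guide",r.x,len(G),np.median(near(r.x)))
# wires (radius 30) check
# rack heads: boards
for cy,cx in((.229,.43),(.364,.44)):
    m=(abs(P[:,1]-cy)<.024)&(abs(P[:,0]-cx)<.03)&(P[:,2]>.078)&(P[:,2]<.12)
    q=P[m]; print("head",len(q),q.mean(0),q.max(0)[2])
    for z in np.arange(.076,.116,.005):
        k=q[abs(q[:,2]-z)<.0025]
        if len(k):print(round(z,3),len(k),k[:,1].min().round(3),k[:,1].max().round(3),round(np.ptp(k[:,1])*1000))
# forks
m=(abs(P[:,0]-.435)<.035)&(P[:,1]>.17)&(P[:,1]<.43)&(P[:,2]>.03)&(P[:,2]<.08)
Q=P[m][:,:2]
off2=np.array([0.,0])
bays=np.array([s*.068+t*.036 for s in(-1,1) for t in(-1,1)])
def nr(p):
    L=(Q-p[:2])@rot(p[2])
    L=L[np.abs(L[:,1,None]-bays).min(1)<.014] if 0 else L
    return np.clip(np.hypot(L[:,0],np.abs(L[:,1,None]-bays).min(1)),0,.02)
r=least_squares(nr,[.435,.297,-.075],loss="soft_l1",f_scale=.004);print("rack",r.x)
print(rot(r.x[2])@[0,.068]+r.x[:2],rot(r.x[2])@[0,-.068]+r.x[:2])
m=(abs(P[:,0]-.565)<.03)&(abs(P[:,1]+.02)<.03)&(P[:,2]>.056)&(P[:,2]<.07);print("grip",P[m].mean(0),P[m].min(0),P[m].max(0))
E
python3 fit.py
```

```text
guide [ 0.65533085 -0.0366124  -0.17060016] 551 0.004310789804235955
head 64 [0.43094636 0.22972201 0.09578867] 0.11256605827339745
0.081 5 0.213 0.239 25
0.086 7 0.217 0.244 26
0.091 12 0.211 0.245 34
0.096 13 0.216 0.245 29
0.101 17 0.213 0.24 26
0.106 8 0.215 0.243 28
0.111 2 0.223 0.231 7
head 70 [0.43978206 0.36471767 0.09829354] 0.1122822616545804
0.076 2 0.35 0.365 15
0.081 6 0.353 0.378 24
0.086 4 0.35 0.376 26
0.091 9 0.353 0.381 28
0.096 6 0.352 0.377 25
0.101 17 0.35 0.375 25
0.106 21 0.348 0.377 29
0.111 5 0.362 0.379 17
rack [ 0.4353497   0.29730577 -0.07325672]
[0.4403267  0.36512339] [0.4303727  0.22948815]
grip [ 0.55712671 -0.01983924  0.06227226] [ 0.54699816 -0.03358171  0.05660965] [ 0.56870645 -0.00979894  0.06964313]
```

```bash
python3 - <<'E'
from h import *
rows=[]
for c in("top","side"):
    ps,ds=zip(*[manip.grab_frame(c) for _ in range(10)])
    p=np.mean(ps,0).astype(np.uint8);d=np.array(ds);d[d==0]=np.nan;d=np.nan_to_num(np.nanmedian(d,0))
    np.save(f"{c}1.npy",cloud(c,d))
    k=manip.get_calibration(c);K=np.array(k["camera_matrix"])
    # rectify: plane of each sign, x fixed: pixel of (y,z)
    r=[]
    for bx,by in((.4403,.3651),(.4304,.2295)):
        z,y=np.mgrid[.125:.015:300j,.06:-.06:400j]
        X=np.stack([bx-.004+.073*y,by+y,z],-1)@np.array(k["R"]).T+k["t"]
        uv=X@K.T;uv=(uv[...,:2]/uv[...,2:]).astype(np.float32)
        r.append(cv2.remap(p,uv,None,cv2.INTER_CUBIC))
    rows.append(np.hstack(r))
cv2.imwrite("pics/rect.png",cv2.cvtColor(np.vstack(rows),cv2.COLOR_RGB2BGR))
E
python3 fit.py
```

```text
guide [ 0.65532299 -0.03673238 -0.17288694] 558 0.0038165513675834798
head 64 [0.43081488 0.22994523 0.09657564] 0.10678052114417948
0.081 7 0.213 0.242 29
0.086 6 0.217 0.242 25
0.091 8 0.211 0.245 34
0.096 12 0.211 0.243 32
0.101 16 0.215 0.24 25
0.106 15 0.216 0.237 21
head 71 [0.43964613 0.36474393 0.09846702] 0.10861182399245263
0.081 9 0.35 0.378 28
0.086 5 0.353 0.377 24
0.091 8 0.353 0.376 24
0.096 4 0.351 0.376 24
0.101 8 0.355 0.376 22
0.106 36 0.348 0.376 29
0.111 1 0.377 0.377 0
rack [ 0.43537855  0.29729479 -0.07145522]
[0.44023337 0.36512126] [0.43052373 0.22946831]
grip [ 0.55809174 -0.02016764  0.06235069] [ 0.54810699 -0.03004155  0.0568996 ] [ 0.56935424 -0.0112992   0.06613259]<stdin>:5: RuntimeWarning: All-NaN slice encountered
```

View pics/rect.png

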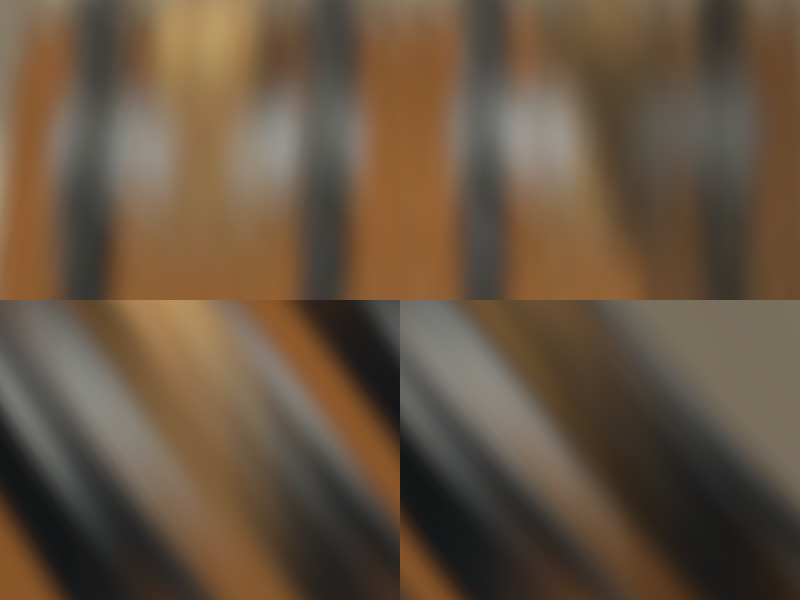

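The averaged side and top clouds settle it. The head at y≈0.23 is about 33 mm wide in the middle and tapers upwards, so it is the round one, as the network says. The other is a constant 25 mm or so with a flat top. The rectified picture is too smeared to add anything. Now check the clearances and move to grasp.

```bash
cat >> h.py <<'E'
def down(a,flip=False):
    y=np.array([np.cos(a),np.sin(a),0])*(-1 if flip else 1);z=np.array([0,0,-1.]);return np.stack([np.cross(y,z),y,z],1)
E
python3 - <<'E'
from h import *
P=np.vstack([np.load(f"{c}1.npy").reshape(-1,3) for c in("top","side")]);P=P[~np.isnan(P[:,0])]
ex=[(.675,-.115),(.607,-.10),(.704,.028),(.634,.042)]
for e in ex:
    m=(np.hypot(P[:,0]-e[0],P[:,1]-e[1])<.018)&(P[:,2]>.1)&(P[:,2]<.235);print("post",m.sum(),np.median(P[m],0).round(4))
a=np.array([.43,.2295]);b=np.array([.656,-.037])
s=np.clip(((P[:,:2]-a)@(b-a))/((b-a)@(b-a)),0,1);D=np.linalg.norm(P[:,:2]-a-s[:,None]*(b-a),axis=1)
for lo,hi in((.08,.2),(.2,.3),(.3,.5),(.5,.8)):
    m=(P[:,2]>lo)&(P[:,2]<hi)&(D<.16)&(np.linalg.norm(P[:,:2]-b,axis=1)>.1)
    print(lo,m.sum(),P[m][np.argsort(D[m])][:6:2].round(2).tolist(),D[m].min() if m.any() else '')
for f in(0,1):
    for p,a in(((.4305,.2295,.074),-.0715),((.656,-.0372,.254),-.172),((.558,-.02,.03),-.172+np.pi/2),((.558,-.02,.03),-.172-np.pi/2)):
        q=manip.inverse_kinematics(p,down(a,f));print(f,None if q is None else np.round(q,2))
E
```

```text
post 81 [ 0.6772 -0.1136  0.1735]
post 135 [ 0.6081 -0.1008  0.1702]
post 121 [0.7018 0.0278 0.1713]
post 111 [0.6317 0.0402 0.1734]
0.08 1350 [[0.43, 0.23, 0.11], [0.43, 0.23, 0.1], [0.43, 0.23, 0.11]] 0.00022837708224008024
0.2 1270 [[0.6, 0.16, 0.2], [0.6, 0.16, 0.2], [0.6, 0.17, 0.26]] 0.08644523136754079
0.3 0 [] 
0.5 0 [] 
0 [ 0.39  0.48  1.93 -0.    0.73  0.47]
0 [-0.13  0.53  1.32 -0.    1.29  0.04]
0 [-0.12  0.65  1.76 -0.    0.73 -1.52]
0 [-0.12  0.65  1.76 -0.    0.73  1.62]
1 [ 0.39  0.48  1.93 -0.    0.73 -2.68]
1 None
1 [-0.12  0.65  1.76 -0.    0.73  1.62]
1 [-0.12  0.65  1.76 -0.    0.73 -1.52]
```

```bash
python3 - <<'E'
from h import *
R=down(-.0715)
manip.set_gripper(.5,effort=40)
manip.move_ptp((.431,.2292,.24),R)
manip.move_l((.431,.2292,.074),max_speed=.12)
print(manip.current_force())
manip.set_gripper(0,effort=40);print(manip.current_grip_width(),manip.current_grip_force(),manip.current_force())
manip.move_l((.431,.2292,.34),max_speed=.15)
print(manip.current_grip_width(),manip.current_grip_force(),manip.current_time())
for c in("side","top"):
    p,d=snap(c,f"pics/{c}2.png"); np.save(f"{c}2.npy",cloud(c,d))
    for n in("round_sign","sign_head","square_sign"):print(c,n,[(np.round(r["at"],3).tolist(),round(r["confidence"],2)) for r in manip.look_for(c,n)[:3]])
t=cv2.imread("pics/top2.png");s=cv2.imread("pics/side2.png")
def f(i,c,X):
    k=manip.get_calibration(c);u=np.array(k["camera_matrix"])@(np.array(k["R"])@X+k["t"]);x,y=(u[:2]/u[2]).astype(int)
    return cv2.resize(i[max(0,y-45):y+45,max(0,x-60):x+60],(400,300),interpolation=cv2.INTER_CUBIC)
cv2.imwrite("pics/c2.png",np.hstack([f(t,"top",np.array([.431,.229,.33])),f(s,"side",np.array([.431,.229,.33]))]))
E
```

```text
[ 0.73179654 -0.84857531 -0.48698723]
0.08483850928528196 41.84274673461914 [-0.56685061 -1.07318603  3.46428518]
0.08495508957314465 41.396716833114624 7.6583
side round_sign [([0.51, 0.605, 0.052], 0.25)]
side sign_head [([0.418, 0.543, 0.032], 0.52)]
side square_sign []
top round_sign []
top sign_head []
top square_sign [([0.435, 0.366, 0.063], 0.62)]
```

View pics/c2.png

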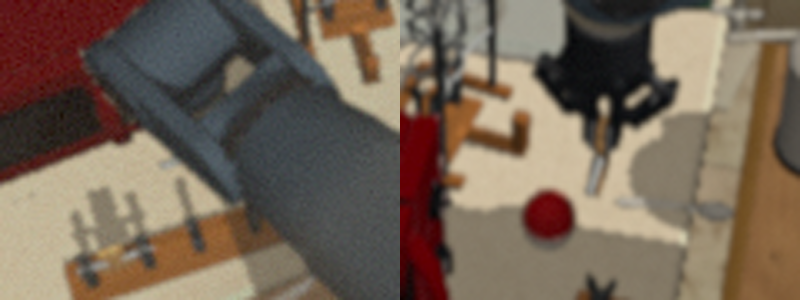

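The side view shows the sign held by its head and upright, with its bar end at about (597,175). In the top view the rack still holds the sign with the rectangular head shadow at about (100,215), so I have the right one. Now check how it sits in the grip.

```bash
python3 - <<'E'
from h import *
ds=[manip.grab_frame("side")[1] for _ in range(8)];d=np.array(ds);d[d==0]=np.nan
W=cloud("side",np.nan_to_num(np.nanmedian(d,0))).reshape(-1,3);W=W[~np.isnan(W[:,0])]
L=(W-[.431,.2292,.326])@np.array([[np.cos(.0715),np.sin(.0715),0],[-np.sin(.0715),np.cos(.0715),0],[0,0,1]]).T
a=-.0715;c,s=np.cos(a),np.sin(a)
D=W-[.431,.2292,.326];L=np.stack([c*D[:,0]+s*D[:,1],-s*D[:,0]+c*D[:,1],D[:,2]],1)
m=(abs(L[:,0])<.03)&(abs(L[:,1])<.07)&(L[:,2]>-.06)&(L[:,2]<.012)
print((L[m][np.argsort(L[m][:,1])]*1000).round(0).astype(int).tolist(),manip.current_tcp_rot().round(3).tolist())
E
```

```text
[[-2, -18, -25], [-3, -16, -27], [-3, -15, -16], [8, -6, -4], [-2, -5, -28], [-2, -5, -23], [-2, -4, -8], [7, -3, -6], [-2, -3, -16], [-2, -2, -10], [-2, 0, 2], [3, 3, 3], [9, 3, -3], [9, 3, -8], [-1, 5, 2], [8, 6, -10], [-1, 6, 8], [5, 6, 1], [-2, 7, -28], [-2, 8, -17], [-2, 8, -22], [2, 9, 6], [-2, 9, 3], [-2, 10, -10], [-2, 12, 1], [-2, 12, -4], [1, 12, 5], [4, 14, 7], [3, 15, 3], [0, 15, 5], [-2, 17, -32], [-1, 17, -21], [-1, 18, 3], [1, 18, -26], [5, 18, 2], [-1, 18, -15], [1, 19, -30], [2, 19, 4], [-2, 19, -23], [-2, 20, -9], [-2, 21, 3], [-2, 23, 1], [1, 24, 5], [4, 24, 4], [0, 26, 3], [3, 29, 7], [-1, 30, 4], [2, 31, 4], [5, 31, 3], [-1, 33, 2], [1, 33, 2], [-2, 34, 0], [4, 35, 3], [0, 39, 5], [3, 40, 5], [-1, 42, 3], [5, 43, 3], [2, 43, 4], [-1, 44, 2], [1, 45, 2]] [[0.071, 0.997, -0.0], [0.997, -0.071, 0.0], [0.0, -0.0, -1.0]]<stdin>:3: RuntimeWarning: All-NaN slice encountered
```

The sign sits as expected, with its bar about 14 mm below the TCP. Next: go over the guide and lower it while watching the force.

```bash
python3 - <<'E'
from h import *
R=down(-.173);x,y=.6553,-.0367
manip.move_ptp((x,y,.345),R)
manip.move_l((x,y,.28),max_speed=.1)
f0=manip.current_force();print(f0)
for z in(.272,.266,.261,.257,.253):
    manip.move_l((x,y,z),max_speed=.04);f=manip.current_force()-f0;print(z,f.round(2))
    if np.linalg.norm(f)>6:print("contact");break
print(manip.current_time())
p,d=snap("side","pics/side3.png");np.save("side3.npy",cloud("side",d))
p2,d=snap("top","pics/top3.png")
t=cv2.imread("pics/top3.png");s=cv2.imread("pics/side3.png")
def f(i,c,X):
    k=manip.get_calibration(c);u=np.array(k["camera_matrix"])@(np.array(k["R"])@X+k["t"]);a,b=(u[:2]/u[2]).astype(int)
    return cv2.resize(i[b-45:b+45,a-60:a+60],(400,300),interpolation=cv2.INTER_CUBIC)
X=np.array([.655,-.037,.22]);cv2.imwrite("pics/c3.png",np.hstack([f(t,"top",X),f(s,"side",X)]))
E
```

```text
[ 0.41532204 -0.07782166 -0.66217608]
0.272 [-0.66 -0.68 -0.32]
0.266 [-0.39 -0.15  0.49]
0.261 [-0.52  0.31  0.72]
0.257 [-0.01  0.27 -0.1 ]
0.253 [-1.02  0.23 -0.82]
11.9917
```

View pics/c3.png

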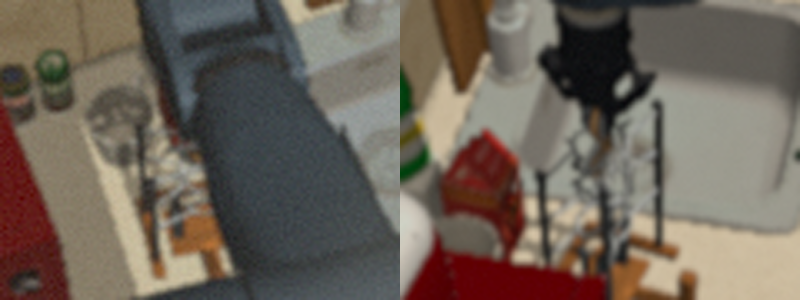

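In the side view the sign sits in the mouth between the posts, held at about (597,130), and there is no contact force. I'll go a little lower, then release.

```bash
python3 - <<'E'
from h import *
x,y=.6553,-.0367
f0=manip.current_force()
manip.move_l((x,y,.249),max_speed=.04);print((manip.current_force()-f0).round(2))
manip.dwell(.1)
manip.set_gripper(.3);manip.dwell(1.2);print(manip.current_force().round(2))
manip.move_l((x,y,.36),max_speed=.12)
manip.move_ptp((.45,.05,.36),down(-.173))
print(manip.current_time())
for c in("side","top"):
    p,d=snap(c,f"pics/{c}4.png"); np.save(f"{c}4.npy",cloud(c,d))
    for n in("round_sign","sign_head","holder_grip"):print(c,n,[(np.round(r["at"],3).tolist(),round(r["confidence"],2)) for r in manip.look_for(c,n)[:3]])
t=cv2.imread("pics/top4.png");s=cv2.imread("pics/side4.png")
def f(i,c,X):
    k=manip.get_calibration(c);u=np.array(k["camera_matrix"])@(np.array(k["R"])@X+k["t"]);a,b=(u[:2]/u[2]).astype(int)
    return cv2.resize(i[b-38:b+38,a-38:a+38],(400,400),interpolation=cv2.INTER_CUBIC)
X=np.array([.64,-.037,.12]);cv2.imwrite("pics/c4.png",np.hstack([f(t,"top",X),f(s,"side",X)]))
for c in("side","top"):
    P=np.load(f"{c}4.npy").reshape(-1,3);D=P-[.6555,-.037,0];a=-.173;co,si=np.cos(a),np.sin(a)
    L=np.stack([co*D[:,0]+si*D[:,1],-si*D[:,0]+co*D[:,1],D[:,2]],1)
    m=(abs(L[:,0])<.02)&(abs(L[:,1])<.06)&(L[:,2]>.02)&(L[:,2]<.25);q=L[m];print(c,np.histogram(q[:,2],np.arange(.02,.26,.02))[0])
    print((q[(q[:,2]<.1)]*1000).round().astype(int).tolist())
E
```

```text
[0.12 0.39 0.49]
[0.55 0.44 0.04]
15.925
side round_sign []
side sign_head []
side holder_grip [([0.625, -0.024, 0.011], 0.55)]
top round_sign [([0.632, 0.036, 0.008], 0.64)]
top sign_head []
top holder_grip []
side [11 14 23 36 16 17  9 27  5 17 36]
[[-10, -51, 94], [-10, -42, 97], [8, -44, 76], [6, -32, 85], [9, -45, 70], [-8, -36, 86], [8, -35, 75], [8, -43, 67], [-9, -34, 83], [12, -41, 61], [-10, -23, 89], [-10, -32, 80], [-6, -30, 74], [-10, -31, 75], [2, -38, 57], [-5, -32, 67], [6, -37, 50], [-2, -30, 61], [-9, -41, 53], [-10, -29, 60], [-8, -43, 44], [18, 25, 99], [-1, -30, 50], [-6, -30, 52], [-8, -34, 48], [-11, -37, 46], [16, 28, 97], [13, 27, 98], [0, 20, 96], [-3, -9, 67], [0, -33, 41], [-6, -28, 48], [-7, -35, 41], [-10, -39, 38], [16, 29, 93], [13, 28, 93], [4, 12, 81], [1, -33, 34], [-3, -35, 34], [-8, -33, 37], [-7, -45, 25], [17, 36, 95], [13, 36, 96], [10, 34, 95], [5, 34, 98], [1, 19, 83], [-4, -24, 40], [-5, -31, 33], [-8, -33, 31], [-9, -40, 24], [13, 36, 90], [11, 33, 88], [9, 28, 83], [-5, 30, 92], [-10, 34, 98], [3, -29, 25], [-4, -32, 26], [10, 43, 94], [8, 39, 90], [10, 27, 77], [11, 41, 86], [7, 41, 87], [9, 29, 73], [-7, 44, 96], [-8, 38, 90], [-9, 33, 85], [-7, -7, 41], [13, 38, 76], [8, 40, 81], [10, 28, 67], [-2, 36, 80], [-7, 36, 82], [-10, 35, 83], [-4, -12, 30], [14, 36, 67], [11, 34, 66], [7, 34, 68], [-3, 38, 77], [-8, 40, 81], [-8, 32, 73], [8, 32, 59], [-3, 37, 70], [-9, 41, 77], [-6, 28, 61]]
top [0 0 0 0 0 0 0 0 0 0 0]
[]
```

View pics/c4.png

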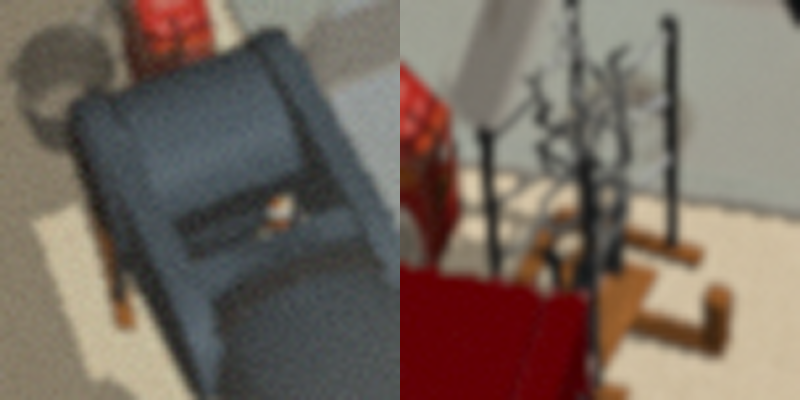

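The side view no longer shows the sign in the coil. Cloud points suggest its head is at 60–95 mm height over the seat. I'll clear the arm from the top camera to confirm.

```bash
python3 - <<'E'
from h import *
manip.move_ptp((.36,-.28,.30),down(-.173+np.pi/2-.6))
ps,ds=zip(*[manip.grab_frame("top") for _ in range(6)])
p=np.mean(ps,0).astype(np.uint8);d=np.array(ds);d[d==0]=np.nan;W=cloud("top",np.nan_to_num(np.nanmedian(d,0)))
for n in("round_sign","sign_head","holder_grip"):print(n,[(np.round(r["at"],3).tolist(),round(r["confidence"],2)) for r in manip.look_for("top",n)[:3]])
k=manip.get_calibration("top");X=np.array([.63,-.037,.1]);u=np.array(k["camera_matrix"])@(np.array(k["R"])@X+k["t"]);a,b=(u[:2]/u[2]).astype(int)
cv2.imwrite("pics/c5.png",cv2.cvtColor(cv2.resize(p[b-38:b+38,a-38:a+38],(600,600),interpolation=cv2.INTER_CUBIC),cv2.COLOR_RGB2BGR))
D=W.reshape(-1,3)-[.6555,-.037,0];a=-.173;co,si=np.cos(a),np.sin(a)
L=np.stack([co*D[:,0]+si*D[:,1],-si*D[:,0]+co*D[:,1],D[:,2]],1)
m=(abs(L[:,0])<.02)&(abs(L[:,1])<.06)&(L[:,2]>.012)&(L[:,2]<.1);print((L[m]*1000).round().astype(int).tolist(),manip.current_time())
E
```

```text
round_sign []
sign_head [([0.635, -0.026, 0.006], 0.41)]
holder_grip [([0.638, -0.026, 0.005], 0.59)]
[[17, -40, 99], [13, -39, 100], [12, -43, 98], [10, -38, 96], [10, -43, 94], [9, -30, 91], [7, -38, 91], [8, -43, 88], [8, -30, 83], [6, -38, 85], [5, -42, 84], [12, 35, 97], [11, 31, 96], [9, -30, 71], [8, -39, 69], [7, -43, 71], [10, 40, 92], [10, 36, 91], [8, 32, 93], [1, 3, 94], [8, 40, 87], [8, 36, 85], [9, 32, 81], [0, 16, 92], [-2, 12, 94], [-5, -5, 91], [-4, -9, 89], [-9, -30, 88], [-10, -34, 88], [-10, -38, 88], [-8, -43, 80], [6, 41, 81], [6, 36, 78], [8, 32, 73], [-4, 4, 85], [-7, 0, 89], [-7, -4, 88], [-4, -9, 79], [7, 41, 69], [8, 36, 66], [-7, 35, 95], [-9, 31, 98], [-7, 13, 84], [-6, 9, 81], [-6, 4, 78], [-6, 0, 76], [-7, -4, 76], [-6, -9, 72], [0, -15, 57], [0, -28, 51], [-8, -31, 66], [-9, -35, 67], [-8, -39, 63], [6, 41, 62], [-14, 32, 99], [-2, -19, 50], [-4, -23, 53], [-5, -27, 53], [-9, -31, 58], [-9, -35, 57], [-9, -39, 56], [6, 41, 50], [-10, 40, 83], [-10, 36, 82], [-2, 17, 57], [-2, 12, 54], [-4, 8, 58], [-7, -5, 56], [-4, -10, 49], [-4, -14, 46], [4, -30, 22
[... 190 characters left out ...]
-10, 34], [-4, -14, 35], [3, -30, 15], [-10, -31, 40], [-9, -36, 35], [-10, -40, 36], [-3, 52, 54], [-9, 40, 63], [-9, 36, 59], [-10, 31, 59], [-4, 26, 44], [-4, 21, 41], [-2, 17, 37], [-6, 13, 43], [-9, 9, 46], [-9, 5, 45], [-8, 0, 41], [-7, -5, 36], [-2, -10, 24], [-4, -15, 24], [-8, -31, 27], [-10, -35, 28], [-9, -40, 23], [4, 42, 25], [-9, 40, 52], [-8, 36, 48], [-10, 32, 50], [-3, 26, 31], [-2, 21, 29], [-7, 18, 36], [-8, 14, 37], [-7, 9, 32], [-7, 4, 30], [-7, 0, 29], [-6, -5, 24], [-10, -31, 19], [-10, -36, 17], [5, 42, 13], [-9, 40, 42], [-8, 36, 37], [-7, 31, 33], [-1, 25, 16], [-3, 21, 19], [-8, 40, 30], [-9, 36, 30], [-9, 31, 26], [-9, 41, 21], [-10, 36, 20], [-8, 31, 14]] 18.3083
```

View pics/c5.png

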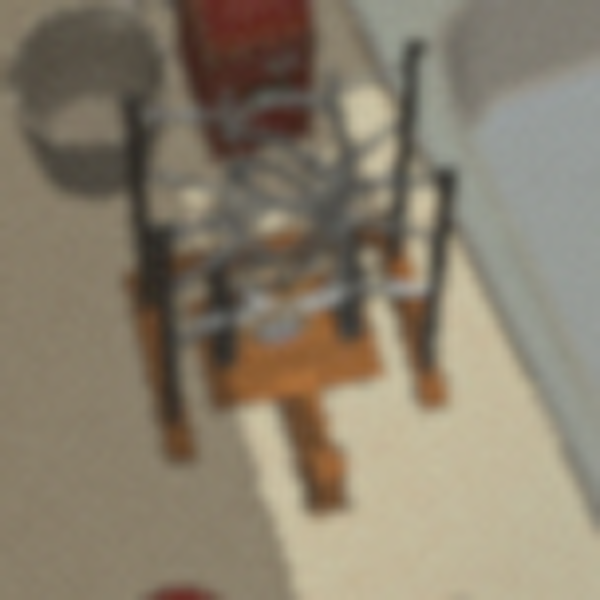

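The picture shows the sign hanging in the holder: the bar runs across both forks from (200,325) to (400,290), and the steel disc at (280,330) faces the front. The cloud puts the bar at about 50 mm height. Next: check what lies along the pull path, then take the grip.

```bash
python3 - <<'E'
from h import *
W=np.load("top1.npy").reshape(-1,3)
D=W-[.557,-.0198,0];a=-.173;co,si=np.cos(a),np.sin(a)
L=np.stack([co*D[:,0]+si*D[:,1],-si*D[:,0]+co*D[:,1],D[:,2]],1)
m=(L[:,0]<-.02)&(L[:,0]>-.16)&(abs(L[:,1])<.14)&(L[:,2]>.012)&(L[:,2]<.3);print((L[m]*1000).round().astype(int)[::4].tolist())
manip.set_gripper(.6,effort=40)
ax=np.array([co,si,0]);g=np.array([.557,-.0198,.028])-.002*ax
R0,R1=down(a+np.pi/2),down(a-np.pi/2)
R=min((R0,R1),key=lambda R:abs(manip.inverse_kinematics(g,R)[5]))
manip.move_ptp(g+[0,0,.15],R)
manip.move_l(g,max_speed=.12);print(manip.current_force().round(2))
manip.set_gripper(0,effort=30);print(manip.current_grip_width(),manip.current_force().round(2),manip.current_time())
E
```

```text
[[-44, 96, 43], [-47, 105, 46], [-53, 89, 51], [-52, 110, 48], [-58, 94, 55], [-60, 78, 52], [-59, 107, 53], [-64, 91, 57], [-65, 75, 50], [-63, 108, 54], [-69, 92, 58], [-69, 76, 49], [-66, 113, 51], [-73, 97, 60], [-74, 81, 54], [-65, 122, 42], [-74, 106, 58], [-77, 90, 56], [-78, 73, 47], [-74, 115, 49], [-79, 99, 53], [-82, 83, 53], [-72, 124, 39], [-81, 108, 53], [-85, 92, 53], [-86, 75, 45], [-82, 117, 47], [-87, 101, 53], [-89, 84, 47], [-76, 125, 25], [-89, 110, 51], [-92, 93, 49], [-91, 76, 36], [-89, 114, 40], [-94, 98, 45], [-95, 81, 36], [-94, 111, 40], [-98, 95, 41], [-92, 115, 25], [-99, 99, 33], [-94, 112, 16], [-101, 96, 23]]
[0.91 0.36 0.33]
0.22640172035936365 [ -3.94 -12.53   6.19] 21.7667
```

```bash
python3 - <<'E'
from h import *
a=-.173;ax=np.array([np.cos(a),np.sin(a),0]);g=np.array([.557,-.0198,.028])-.002*ax
p0=manip.current_ee_pos()
for s in(.03,.06,.08,.087):
    manip.move_l(g-s*ax,max_speed=.05);print(s,manip.current_force().round(1))
manip.dwell(.3)
manip.set_gripper(.42);manip.dwell(.2);e=manip.current_ee_pos();print(manip.current_force().round(1))
manip.move_l(e+[0,0,.2],max_speed=.12)
manip.move_ptp((.36,-.28,.30),down(a+np.pi/2-.6))
ps,ds=zip(*[manip.grab_frame("top") for _ in range(6)])
p=np.mean(ps,0).astype(np.uint8);d=np.array(ds);d[d==0]=np.nan;W=cloud("top",np.nan_to_num(np.nanmedian(d,0)))
k=manip.get_calibration("top");X=np.array([.56,-.02,.06]);u=np.array(k["camera_matrix"])@(np.array(k["R"])@X+k["t"]);x,y=(u[:2]/u[2]).astype(int)
cv2.imwrite("pics/c6.png",cv2.cvtColor(cv2.resize(p[y-38:y+38,x-38:x+38],(600,600),interpolation=cv2.INTER_CUBIC),cv2.COLOR_RGB2BGR))
D=W.reshape(-1,3)-[.6555,-.037,0];co,si=ax[:2]
L=np.stack([co*D[:,0]+si*D[:,1],-si*D[:,0]+co*D[:,1],D[:,2]],1)
q=L[(abs(L[:,0]+.19)<.025)&(abs(L[:,1])<.02)&(L[:,2]>.055)&(L[:,2]<.07)];print("grip",q.mean(0).round(4))
q=L[(abs(L[:,0]+.09)<.03)&(abs(L[:,1])<.024)&(L[:,2]>.015)&(L[:,2]<.1)];print((q*1000).round().astype(int)[::2].tolist(),manip.current_time())
E
```

```text
0.03 [ -3.6 -13.2   5.7]
0.06 [ -3.8 -15.9   6.6]
0.08 [ -4.4 -16.6   7.2]
0.087 [ -3.8 -17.2   6.7]
[-0.2  0.3 -0.8]
grip [-0.1872 -0.001   0.0616]
[[-87, 10, 93], [-89, 2, 93], [-89, -7, 89], [-86, 18, 85], [-90, 11, 91], [-92, 3, 90], [-94, -5, 91], [-92, 20, 88], [-93, 11, 85], [-93, 3, 82], [-93, -6, 77], [-87, -17, 57], [-92, 20, 78], [-92, 11, 72], [-92, 2, 69], [-89, -7, 56], [-90, -16, 54], [-85, 22, 52], [-88, 14, 54], [-92, 6, 59], [-92, -2, 54], [-89, -12, 44], [-89, 23, 51], [-91, 15, 51], [-91, 6, 45], [-91, -3, 42], [-89, -12, 31], [-90, 23, 41], [-91, 15, 40], [-95, 7, 45], [-95, -2, 40], [-89, -12, 20], [-89, 18, 25], [-95, 11, 36], [-93, 2, 27]] 28.2
```

View pics/c6.png

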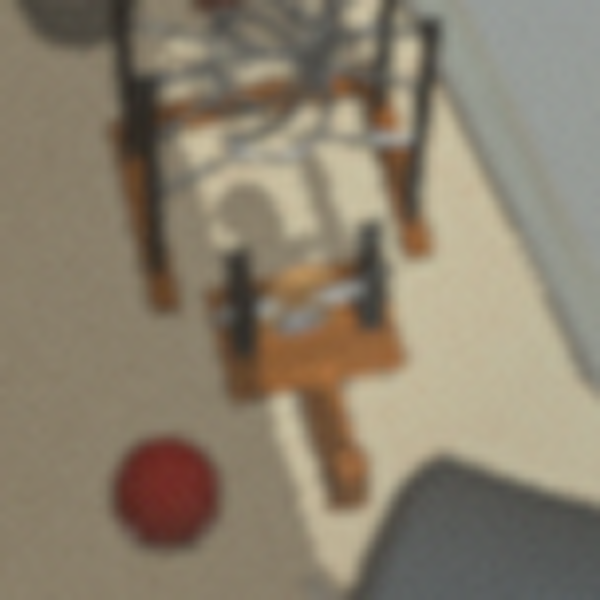

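The holder is out by about 87 mm. The round sign hangs upright across the forks at about (300,300), steel disc to the front, and the egg timer at (165,490) hasn't moved. The arm is clear.

```bash
python3 -c "
from h import *
manip.dwell(.5);print(manip.current_joint_vel());print(manip.sign_off())"
```

```text
[-0.00232996  0.00096195  0.00173663  0.00077797  0.00089836  0.00037652]
the job is handed in; nothing more can be done
None
```

I've handed the job in: the round-headed sign came out of the guide turned half over and hangs upright in the holder, emblem to the front, with the holder pulled out about 87 of its 90 mm (no verdict was returned).

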